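# Lights up, lanterns down, lights to dinner

## Robot

A 6-joint arm with a two-finger parallel gripper is mounted at the origin on the work surface. World frame = base frame: x ahead of the robot, y to its left, z up, the work surface at z = 0. Lengths are in m, angles in rad, forces in N, time in s.
With the tool pointing down it reaches from about 0.4 to 0.825 m from the base axis. Payload 7 kg.
Tool frame: the origin (TCP) lies at the very end of the fingers, on their centre line; the grasp point (between the pads) lies 19 mm behind it (arm.grasp_offset is the distance from the TCP to the grasp point, in m); z points along the fingers, y is the line along which they close (so a half turn about z gives the same grasp; the last joint's range is limited). The gripper opens to 88 mm and grips with 3 to 60 N. Pads are 19 mm wide; open, the fingers measure 130 mm over their backs; the gripper's body (78 mm by 193 mm) begins 47 mm behind the grasp point.
Start: joints at [1.425, 0.359, 0.012, 0, -1.224, -0.288], TCP at [0.284, 0.612, 0.227] pointing down, gripper open.
Joint ranges: [-3.07, 3.07], [-1.43, 2.12], [-1.02, 1.25], [-3.03, 1.67], [-3.05, -0], [-3.03, 3.03]. Speed limits (rad/s): [2.39, 2.39, 3.01, 3.14, 3.14, 3.14].

## Interface

Orientations are given as [roll, pitch, yaw] about the fixed x, y, z axes, in that order (R = Rz(yaw) Ry(pitch) Rx(roll)).
In Python, from station import get_state, cams, arm, nets gives the robot as it stands.
- The arm moves only by the shell command python3 -m creep 'ROWS' [FORCE]. ROWS is a JSON object of lists of equal length, an entry for each row: "translation": the shift along the world's x, y, z in mm, a list of three; "spin": the turn about the world's z in rad; "gripper": the opening, from 0 (shut) to 1 (fully open). In form: {"translation": [[dx, dy, dz], ...], "spin": [spin, ...], "gripper": [gripper, ...]}. A call has 1 to 8 rows; each row shifts and turns the commanded pose from where the row before left it; what a row does not reach is not made up. A row lasts 1/10 s, in which the tool goes at most 50 mm and 8.59 degrees, less where a joint would pass 70% of its speed; a pose out of reach is approached as far as the arm can. A call is refused whole if a number of a shift passes 50 or a number of a turn 0.15, either way. A call with a gripper value outside its range is refused whole. The fingers move at their own pace and stop on an object; FORCE is the grip in N (left out, the last holds). Time passes only in rows, so rows that do not move let the fingers close. It gives the time, the measured TCP pose, the force, the opening and the grip force at its end, in the units of the state.
- get_state(): the state, without advancing time (a new reading comes with each control period).
- cams.grab_frame(name): name is "scene" or "top"; returns a dict with "img" (480x640x3 uint8, red, green, blue), "mtx" (3x3 intrinsics, pixels), "R" (3x3) and "t" (3): a world point X has camera coordinates R X + t. Camera axes: x right, y down, z forward; pixel columns grow to the right and rows downward; lengths in m; the calibration is good to about 2 mm. A picture is of the moment at which its call begins. There is no depth.
- arm.job_done(): hands the job in; it is judged then, once.
Trained networks look in the newest picture that a camera, given by its name, has taken for a name from the list of things; names that differ only in an ending like _2 or _b are one class to them, and where a whole thing is asked for, a point or a joint stands for the part that bears it (a point fixed in the world has none). Each returns a list of dicts, best first, with "confidence" (0 to 1); they miss things now and then, are a little off and sometimes report something else, mostly with a low value. They report only what shows in the picture. A call takes as long as a camera call. They do not tell look-alikes from the thing itself.
- nets.search_frame(camera, label): "centre" ([x, y, z] in m, in world coordinates, good to about 4 mm: the middle of the surface that is visible of it).
- nets.pinpoint(camera, label): "centre" ([x, y, z] in m, in world coordinates, good to about 4 mm: a listed point, or the origin of a listed thing).
The state is a dict: "t": time; "q": joint angles; "qd": joint speeds; "joint_efforts": joint torques, N m; "eef_pos": TCP position; "ee_rot": TCP orientation; "force": force on the tool from outside, world axes, zero at the start; "moment": the same for the moment, N m; "width": finger opening in m; "gripper_force": force on a finger pad.
Only numpy, scipy, OpenCV 4.12 (cv2) and the standard library are available. Lean on these libraries where they do the work, as an engineer would, in place of code of your own. Each camera call takes 0.05 s, during which the arm holds its last target. There are 200 camera calls.

## Task

The banquet table is being made ready: first push the dimmer lever fully up to its end stop for working light, while the lanterns still hang. Then, leaving the lights up, lift every lantern off its hook and stand it upright in the middle of a coaster of its own shape, round on round and square on square, one to a coaster. When all are standing, bring the lever back level with the brass studs, the dinner setting, and let go, and take care not to push or tip any of the wine glasses.

Things in the scene. Friction and masses are not known exactly. Their poses are not given: they have to be found in the camera images.
- square_lantern_1: Brass-and-glass lantern, square, 56 mm wide both ways, body 74 mm high, 120 mm with its rigid inverted-U handle. Origin: centre of the underside. Handle along the lantern's y: 44 mm wide outside, 36 inside, 8 thick (x); crossbar at z 114-120 mm on two 42 mm legs at y = -20, 20. Hangs by the crossbar on a hook at the start, underside 30 mm above the table. Up to two of the four are absent.
- square_lantern_2: Brass-and-glass lantern, square, 56 mm wide both ways, body 74 mm high, 120 mm with its rigid inverted-U handle. Origin: centre of the underside. Handle along the lantern's y: 44 mm wide outside, 36 inside, 8 thick (x); crossbar at z 114-120 mm on two 42 mm legs at y = -20, 20. Hangs by the crossbar on a hook at the start, underside 30 mm above the table. Up to two of the four are absent.
- round_lantern_1: Brass-and-glass lantern, round, 58 mm in diameter, body 74 mm high, 120 mm with its rigid inverted-U handle. Origin: centre of the underside. Handle along the lantern's y: 44 mm wide outside, 36 inside, 8 thick (x); crossbar at z 114-120 mm on two 42 mm legs at y = -20, 20. Hangs by the crossbar on a hook at the start, underside 30 mm above the table. Up to two of the four are absent.
- round_lantern_2: Brass-and-glass lantern, round, 58 mm in diameter, body 74 mm high, 120 mm with its rigid inverted-U handle. Origin: centre of the underside. Handle along the lantern's y: 44 mm wide outside, 36 inside, 8 thick (x); crossbar at z 114-120 mm on two 42 mm legs at y = -20, 20. Hangs by the crossbar on a hook at the start, underside 30 mm above the table. Up to two of the four are absent.
- square_coaster_1: Square dark wooden coaster, 100 x 100 x 8 mm, loose on the table, 0.2 kg. Origin: centre of the underside.
- square_coaster_2: Square dark wooden coaster, 100 x 100 x 8 mm, loose on the table, 0.2 kg. Origin: centre of the underside.
- round_coaster_1: Round dark wooden coaster, 104 mm in diameter, 8 mm thick, loose on the table, 0.2 kg. Origin: centre of the underside.
- round_coaster_2: Round dark wooden coaster, 104 mm in diameter, 8 mm thick, loose on the table, 0.2 kg. Origin: centre of the underside.
- stand: Fixed brass stand: rail along y, 462 mm long, on two posts (161 mm high). Origin: on the table under the rail's middle. Four 8 mm square hook arms at y = -180, -60, 60, 180 mm point to -x, tops at z 144 mm, ending at x = -79 mm, turned up to z 160. Handles lie across the arms at x = -45 mm: lift over 16 mm, then out along -x.
- dimmer_box: Fixed black dimmer box 120 x 60 x 55 mm (x, y, z). Origin: centre of its underside. The lever swings in its x-z plane.
- dimmer (a joint): The dimmer lever on the box, rad: 0 leans 0.6 rad from upright to the box's -x (off), 0.6 is upright, 1.2 leans 0.6 rad to the box's +x against its stop (lights fully up); the brass stud of the dinner setting is at 0.40. It stays where it is left.
- dimmer_pivot (a point): The lever's hinge, axis along the box's y, 50 mm above the table.
- dimmer_knob (a point): Centre of the dark wooden roller at the lever's end, 22 mm in diameter and 22 mm long along the box's y, 100 mm from the hinge.
- dinner_stud (a point): The dinner setting: a point between a pair of brass studs on the rims of the two dark discs that flank the lever, 50 mm from the hinge. The lever is at the setting when it points through here.
- glass_1: Wine glass standing upside down, 82 mm in diameter, 168 mm high, a bystander. Origin: centre of its underside.
- glass_2: Wine glass standing upside down, 82 mm in diameter, 168 mm high, a bystander. Origin: centre of its underside.
- glass_3: Wine glass standing upside down, 82 mm in diameter, 168 mm high, a bystander. Origin: centre of its underside.
There are look-alikes about, which are no part of the job. Leave any green look-alike of the square_lantern_1 alone.

How it is judged:
By the outcome, as a careful person would: the job done as asked, in the order asked, and still so for the second after the job is handed in, with the robot touching nothing.
Of square_lantern_1, square_lantern_2, round_lantern_1, round_lantern_2 only 2 to 4 are there at a start; the rules pass over those that are not, and their reading is None.
At some moment in a run one of square_coaster_1, square_coaster_2, round_coaster_1, round_coaster_2 may be knocked a few centimetres aside while the robot is not near it.
It also fails if it takes over 210 s, if anything falls off the work surface, if the arm or the gripper's body presses on something with over 40 N, if the wrist force passes 120 N, or if a joint passes its speed limit or range.

## Working session

There is one attempt and no reset: what is moved stays moved. The work goes in short steps, Python scripts to look and compute and a shell command to move; the robot and the scene stay as the last step left them, time stands still between calls to the robot, and variables do not carry over. Pictures are saved under pics/ and viewed, at most 14 in all, crops included, and the job is handed in when it is done.

```bash
ls; mkdir -p pics; cat > h.py <<'E'
from station import get_state,cams,arm,nets
import numpy as np,cv2
def save(cam,name):
    f=cams.grab_frame(cam); cv2.imwrite(f'pics/{name}.png',f['img'][:,:,::-1]); return f
def proj(f,X):
    c=f['R']@np.array(X)+np.array(f['t']).ravel(); p=f['mtx']@c; return p[:2]/p[2]
def ray(f,u,v,z):
    R=np.array(f['R']);t=np.array(f['t']).ravel()
    o=-R.T@t; d=R.T@np.linalg.inv(f['mtx'])@np.array([u,v,1.]); return o+d*(z-o[2])/d[2]
E
python3 - <<'E'
from h import *
for c in('scene','top'):
    f=save(c,c+'0'); print(c,-np.array(f['R']).T@np.array(f['t']).ravel())
    for l in ['square_lantern_1','round_lantern_1','square_coaster_1','round_coaster_1','stand','dimmer_box','dimmer_pivot','dimmer_knob','dinner_stud','glass_1']:
        print(l,[(np.round(d['centre'],3).tolist(),round(d['confidence'],2),proj(f,d['centre']).round().astype(int).tolist()) for d in nets.pinpoint(c,l)])
s=get_state();print(s['t'],s['eef_pos'],s['ee_rot'],s['force'],s['width'])
E
```

```text
pics
scene [ 1.0928857  -0.95469883  0.96191982]
square_lantern_1 [([0.326, -0.215, 0.006], 0.74, [217, 272]), ([0.34, -0.381, -0.003], 0.68, [178, 316]), ([0.633, -0.068, 0.035], 0.66, [348, 273]), ([0.65, -0.19, 0.032], 0.57, [329, 306])]
round_lantern_1 [([0.636, 0.049, 0.028], 0.63, [370, 249])]
square_coaster_1 [([0.458, 0.189, -0.001], 0.98, [338, 211]), ([0.459, -0.146, -0.004], 0.95, [274, 277])]
round_coaster_1 [([0.459, -0.286, 0.0], 0.83, [241, 310]), ([0.442, 0.012, -0.001], 0.59, [302, 241]), ([0.51, 0.362, 0.1], 0.29, [382, 161])]
stand []
dimmer_box [([0.526, 0.362, -0.003], 0.91, [384, 191])]
dimmer_pivot [([0.523, 0.357, 0.048], 0.9, [384, 178])]
dimmer_knob [([0.459, 0.186, 0.002], 0.57, [338, 211]), ([0.526, 0.359, 0.145], 0.4, [387, 150])]
dinner_stud [([0.513, 0.363, 0.1], 0.73, [383, 162])]
glass_1 [([0.584, -0.464, -0.004], 0.89, [236, 386]), ([0.771, 0.036, -0.002], 0.71, [413, 279]), ([0.475, -0.49, 0.0], 0.67, [189, 372]), ([0.632, 0.048, 0.028], 0.2, [368, 249])]
top [ 0.51047482 -0.06596758  1.06732106]
square_lantern_1 [([0.325, -0.216, 0.004], 0.89, [399
[... 614 characters left out ...]
0.64, [153, 250]), ([0.63, 0.048, 0.035], 0.41, [283, 201]), ([0.641, -0.07, 0.037], 0.24, [334, 195])]
dimmer_box [([0.52, 0.364, 0.004], 0.93, [153, 251])]
dimmer_pivot [([0.512, 0.359, 0.101], 0.19, [137, 255])]
dimmer_knob [([0.527, 0.361, 0.153], 0.47, [125, 247])]
dinner_stud [([0.514, 0.359, 0.1], 0.63, [137, 254]), ([0.458, 0.186, -0.001], 0.38, [228, 276]), ([0.453, -0.296, -0.003], 0.21, [432, 275])]
glass_1 [([0.471, -0.489, -0.0], 0.76, [515, 266]), ([0.771, 0.037, -0.001], 0.66, [289, 144]), ([0.588, -0.457, 0.001], 0.62, [500, 216])]
1.1 [0.28371605 0.61244983 0.22655613] [ 3.14158540e+00  3.40729808e-05 -4.33856974e-01] [-0.83489682 -0.16652532  0.72520105] 0.08805164031450873
```

View pics/scene0.png

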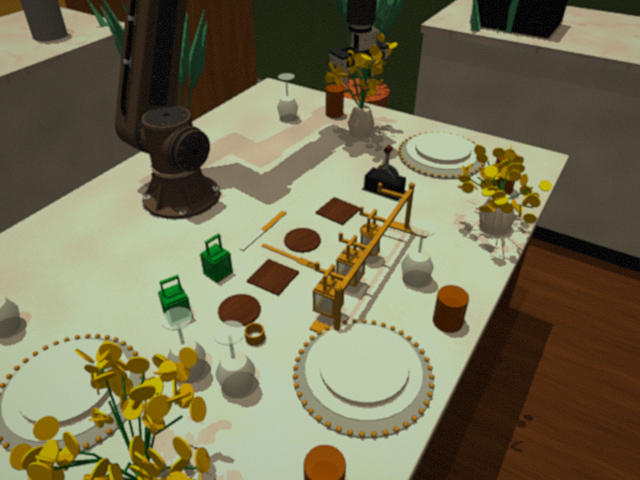

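View pics/top0.png

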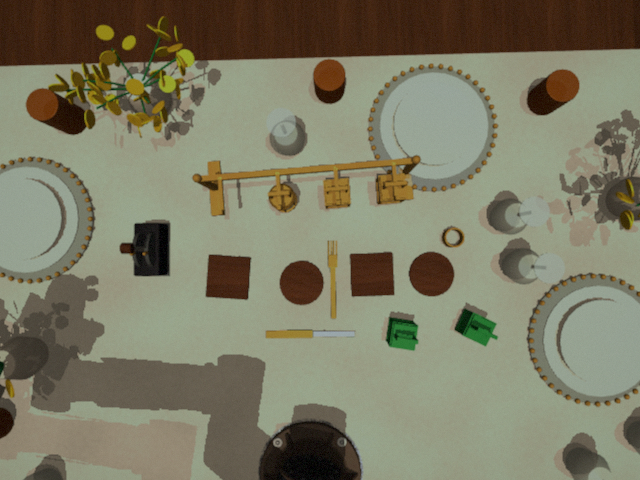

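The pictures show two square lanterns at top-view px (393,188) and (337,195) and a round one at (282,197). The hook at y=+180 is empty. The green pair at (403,333) and (476,326) are decoys. The coasters are at (228,277), (301,283), (372,274) and (432,274), and the dimmer at (150,249). Next I zoom in on the dimmer and the stand.

```bash
python3 - <<'E'
from h import *
fs=cams.grab_frame('scene');ft=cams.grab_frame('top')
for p in[(362,137),(288,120),(335,112)]: print(p,ray(fs,*p,0).round(3))
print('rail ends',ray(ft,197,178,.16).round(3),ray(ft,415,160,.16).round(3))
print('box top ref',ray(ft,153,224,.055).round(3),ray(ft,153,274,.055).round(3))
a=cv2.resize(ft['img'][210:290,100:200],(500,400),interpolation=3)
b=cv2.resize(fs['img'][140:210,350:420],(400,400),interpolation=3)
c=cv2.resize(ft['img'][145:225,190:420],(800,278),interpolation=3)
top=np.hstack([a,b])[:, :800]; 
im=np.zeros((600,800,3),np.uint8); im[:311]=cv2.resize(top,(800,400))[:311]; im[320:598]=c
im2=np.zeros((600,800,3),np.uint8); r=cv2.resize(np.hstack([a,b]),(711,316)); im2[:316,:711]=r; im2[320:598]=c
cv2.imwrite('pics/z1.png',im2[:,:,::-1])
E
```

```text
(362, 137) [0.304 0.632 0.   ]
(288, 120) [-0.004  0.602  0.   ]
(335, 112) [0.116 0.757 0.   ]
rail ends [0.665 0.209 0.16 ] [ 0.693 -0.233  0.16 ]
box top ref [0.581 0.342 0.055] [0.467 0.342 0.055]
```

View pics/z1.png

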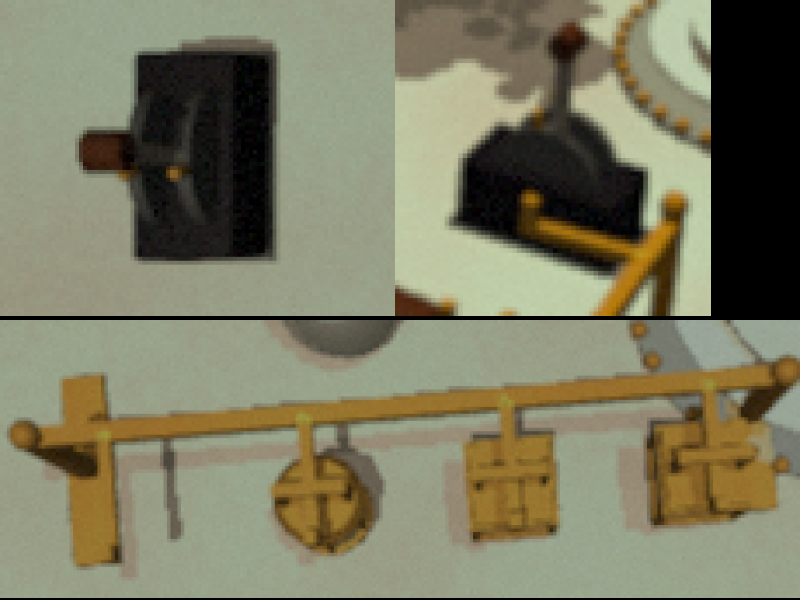

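```bash
python3 - <<'E'
from h import *
ft=cams.grab_frame('top');fs=cams.grab_frame('scene')
print('box',ray(ft,146.8,249.5,.055),'knob',ray(ft,127.1,248,.15),'stud',ray(ft,138,253.8,.099))
# knob by triangulating with scene
k=(350+(568-395)/3.95/ (400/70)*5, 140+40/(400/70*.79)); print(k)
for z in(.14,.15,.16): print(z,ray(fs,*k,z))
print(proj(fs,[.284,.612,.227]))
print([(np.round(d['centre'],3).tolist(),round(d['confidence'],2)) for c in('scene','top') for d in nets.pinpoint(c,'dimmer_knob')+nets.pinpoint(c,'dimmer_pivot')])
E
python3 -m creep '{"translation":[[0,0,40],[0,0,40],[30,-30,0],[40,-40,0],[40,-40,0],[40,-40,0],[40,-40,0],[40,-40,0]],"spin":[0,0,0.1,0.1,0.1,0.13,0,0],"gripper":[1,1,0.6,0.6,0.6,0.6,0.6,0.6]}'
```

```text
box [0.52297494 0.35631986 0.055     ] knob [0.52556189 0.3575081  0.15      ] stud [0.51344206 0.35724045 0.099     ]
(388.32278481012656, 148.86075949367088)
0.14 [0.52162826 0.37776306 0.14      ]
0.15 [0.52857854 0.36155148 0.15      ]
0.16 [0.53552882 0.3453399  0.16      ]
[357.42993338  78.40678824]
[([0.526, 0.357, 0.146], 0.47), ([0.638, -0.068, 0.031], 0.23), ([0.522, 0.362, 0.05], 0.97), ([0.526, 0.361, 0.149], 0.54), ([0.521, 0.365, 0.044], 0.74), ([0.519, 0.361, 0.002], 0.43)]
t: 2.3
eef_pos: [0.4916, 0.4041, 0.3069]
ee_rot: [-3.141, -0.0, -0.003]
force: [0.7, 0.6, 0.8]
width: 0.0529
gripper_force: 0.0
```

```bash
python3 -m creep '{"translation":[[17,-22,0],[17,-23,0],[0,0,-40],[0,0,-40],[0,0,-40],[0,0,-40],[0,0,-14],[0,0,0]],"spin":[0,0,0,0,0,0,0,0],"gripper":[0.6,0.6,0.6,0.6,0.6,0.6,0.6,0.6]}'
```

```text
t: 3.1
eef_pos: [0.5238, 0.3598, 0.1307]
ee_rot: [3.138, 0.003, -0.004]
force: [1.1, -0.6, 0.6]
width: 0.0525
gripper_force: 0.0
```

```bash
python3 -m creep '{"translation":[[2,0,0],[0,0,0],[0,0,0],[0,0,0],[0,0,0],[0,0,0],[0,0,0]],"spin":[0,0,0,0,0,0,0],"gripper":[0.1,0.1,0.1,0.1,0.1,0.1,0.1]}' 15
```

```text
t: 3.8
eef_pos: [0.5269, 0.3613, 0.1336]
ee_rot: [-3.14, -0.001, -0.003]
force: [-2.0, 1.5, 5.8]
width: 0.0216
gripper_force: 15.0
```

```bash
python3 -m creep '{"translation":[[10,0,-1],[10,0,-2],[9,0,-3],[9,0,-4],[9,0,-5],[6,0,-4],[0,0,0],[0,0,0]],"spin":[0,0,0,0,0,0,0,0],"gripper":[0.1,0.1,0.1,0.1,0.1,0.1,0.1,0.1]}' 15
```

```text
t: 4.6
eef_pos: [0.5811, 0.3609, 0.1145]
ee_rot: [-3.141, -0.003, -0.004]
force: [4.6, -1.4, 4.1]
width: 0.0219
gripper_force: 15.0
```

```bash
python3 -m creep '{"translation":[[3,0,-2],[2,0,-1],[0,0,0],[0,0,0]],"spin":[0,0,0,0],"gripper":[0.1,0.1,0.1,0.1]}'; python3 -c "
from h import *
print(get_state()['force'])
for c in('scene','top'):
  save(c,c+'k');print([(np.round(d['centre'],3).tolist(),round(d['confidence'],2)) for d in nets.pinpoint(c,'dimmer_knob')])"
```

```text
t: 5.0
eef_pos: [0.5841, 0.3608, 0.1122]
ee_rot: [-3.141, -0.0, -0.003]
force: [-4.6, -1.5, 12.4]
width: 0.0219
gripper_force: 15.0
[-4.55384231 -1.45202165 12.37210977]
[([0.51, 0.364, 0.103], 0.73), ([0.58, 0.358, 0.128], 0.54)]
[([0.641, -0.07, 0.031], 0.42)]
```

```bash
python3 -m creep '{"translation":[[3,0,-1],[2,0,-1],[0,0,0]],"spin":[0,0,0],"gripper":[0.1,0.1,0.1]}'; python3 -m creep '{"translation":[[0,0,0],[0,0,0],[0,0,0],[0,0,0],[0,0,0]],"spin":[0,0,0,0,0],"gripper":[0.5,0.5,0.5,0.5,0.5]}'
```

```text
t: 5.5
eef_pos: [0.5873, 0.3607, 0.1097]
ee_rot: [3.141, 0.003, -0.003]
force: [-10.2, 0.6, 13.8]
width: 0.0216
gripper_force: 15.0
t: 6.0
eef_pos: [0.5894, 0.3605, 0.1082]
ee_rot: [3.141, 0.0, -0.004]
force: [-0.4, -0.5, 0.7]
width: 0.0433
gripper_force: 0.0
```

```bash
python3 -m creep '{"translation":[[0,0,30],[0,0,40],[0,0,40],[0,0,40],[0,-40,0],[10,-40,0],[10,-40,0],[10,-40,0]],"spin":[0,0,0,0,0,0.03,0.035,0],"gripper":[0.5,0.5,0.5,0.6,0.7,0.75,0.75,0.75]}'
python3 - <<'E'
from h import *
fs=save('scene','s2');ft=save('top','t2')
for c in('scene','top'):
  for l in('dimmer_knob','round_lantern_1','square_lantern_1','stand','round_coaster_1','square_coaster_1'):
    print(c,l,[(np.round(d['centre'],3).tolist(),round(d['confidence'],2)) for d in nets.pinpoint(c,l)])
b=cv2.resize(fs['img'][140:210,350:420],(400,400),interpolation=3)
a=cv2.resize(ft['img'][215:285,100:170],(400,400),interpolation=3)
cv2.imwrite('pics/z2.png',np.hstack([a,b])[:,:,::-1])
E
```

```text
t: 6.8
eef_pos: [0.6195, 0.1993, 0.2587]
ee_rot: [-3.141, -0.0, 0.063]
force: [0.8, -0.9, 0.2]
width: 0.0655
gripper_force: 0.0
scene dimmer_knob [([0.581, 0.356, 0.128], 0.43)]
scene round_lantern_1 [([0.636, 0.047, 0.03], 0.85)]
scene square_lantern_1 [([0.326, -0.22, 0.004], 0.97), ([0.637, -0.069, 0.033], 0.9), ([0.34, -0.379, -0.001], 0.86), ([0.651, -0.192, 0.032], 0.58)]
scene stand []
scene round_coaster_1 [([0.458, -0.288, -0.002], 0.96), ([0.441, 0.012, 0.0], 0.76)]
scene square_coaster_1 [([0.458, -0.146, -0.005], 0.63), ([0.633, 0.051, 0.029], 0.27)]
top dimmer_knob [([0.577, 0.359, 0.133], 0.59)]
top round_lantern_1 [([0.632, 0.05, 0.032], 0.62), ([0.679, -0.009, -0.001], 0.57), ([0.772, 0.038, 0.001], 0.28)]
top square_lantern_1 [([0.643, -0.192, 0.031], 0.85), ([0.324, -0.214, 0.006], 0.64), ([0.341, -0.377, -0.0], 0.55), ([0.455, -0.296, 0.001], 0.42)]
top stand [([0.68, -0.004, -0.002], 0.78), ([0.458, 0.188, 0.001], 0.69)]
top round_coaster_1 [([0.442, 0.013, 0.001], 0.63), ([0.456, -0.294, -0.002], 0.59)]
top square_coaster_1 [([0.457, 0.188, 0.001], 0.6), ([0.457, -0.152, -0.0], 0.59)]
```

View pics/z2.png

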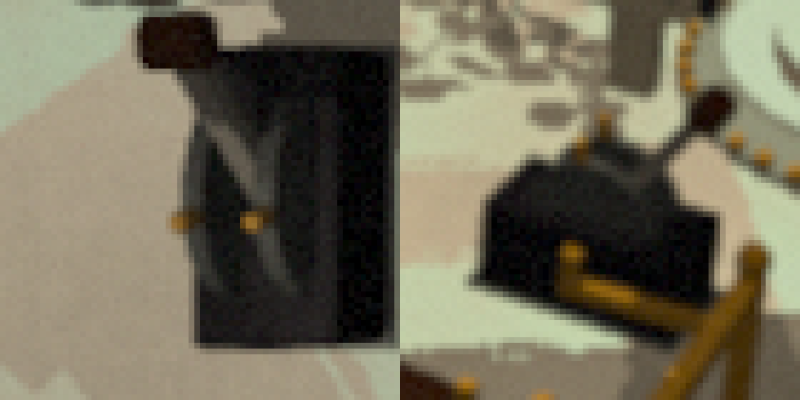

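The lever is fully up, with the knob at crop px (178,42) left and (712,110) right, about (0.579, 0.358, 0.131). Next is the round lantern.

```bash
python3 -m creep '{"translation":[[4,-40,0],[4,-40,0],[4,-40,0],[1,-31,0],[0,0,-40],[0,0,-30],[0,0,0]],"spin":[0,0,0,0,0,0,0],"gripper":[0.75,0.75,0.75,0.75,0.75,0.75,0.75]}'
```

```text
t: 8.2
eef_pos: [0.6298, 0.0488, 0.1842]
ee_rot: [3.14, 0.008, 0.06]
force: [-0.4, -0.5, 0.4]
width: 0.0658
gripper_force: 0.0
```

```bash
python3 -m creep '{"translation":[[3,-1,-20],[0,0,-25],[0,0,-25],[0,0,0]],"spin":[0,0,0,0],"gripper":[0.75,0.75,0.75,0.75]}'; python3 -m creep '{"translation":[[0,0,0],[0,0,0],[0,0,0],[0,0,0],[0,0,0],[0,0,0],[0,0,0]],"spin":[0,0,0,0,0,0,0],"gripper":[0.4,0.4,0.4,0.4,0.4,0.4,0.4]}' 20
```

```text
t: 8.6
eef_pos: [0.6342, 0.0487, 0.1168]
ee_rot: [3.141, 0.004, 0.062]
force: [-0.5, -1.0, 0.2]
width: 0.0655
gripper_force: 0.0
t: 9.3
eef_pos: [0.6364, 0.0489, 0.1202]
ee_rot: [-3.141, -0.002, 0.062]
force: [-1.2, 0.5, 6.3]
width: 0.0435
gripper_force: 20.0
```

```bash
python3 -m creep '{"translation":[[0,0,8],[0,0,8],[0,0,6],[0,0,0],[0,0,0]],"spin":[0,0,0,0,0],"gripper":[0.4,0.4,0.4,0.4,0.4]}'
python3 - <<'E'
from h import *
fs=save('scene','s3')
print([(np.round(d['centre'],3).tolist(),round(d['confidence'],2)) for d in nets.pinpoint('scene','round_lantern_1')])
cv2.imwrite('pics/z3.png',cv2.resize(fs['img'][190:320,300:440],(560,520),interpolation=3)[:,:,::-1])
E
```

```text
t: 9.8
eef_pos: [0.6354, 0.0487, 0.1406]
ee_rot: [-3.141, -0.0, 0.061]
force: [-0.1, -0.3, -2.4]
width: 0.0439
gripper_force: 20.0
[([0.634, 0.05, 0.047], 0.91)]
```

View pics/z3.png

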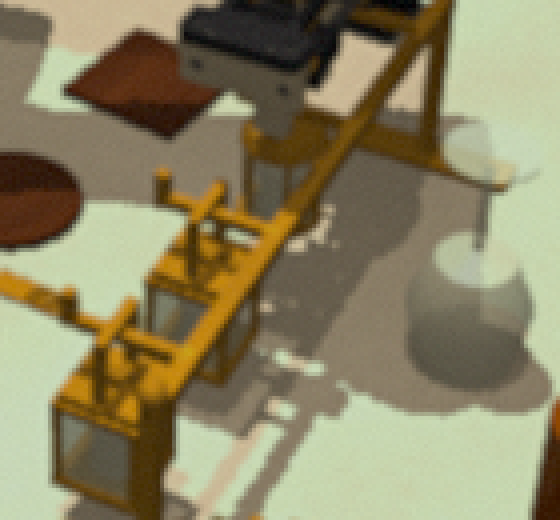

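The lantern is off its rest, at crop px (285,165). The nets put it at z of about 0.047, roughly 18–20 mm up. I'll add 5 mm and draw it out along -x.

```bash
python3 -m creep '{"translation":[[0,0,5],[-10,-0.6,0],[-20,-1.3,0],[-20,-1.3,0],[-20,-1.3,0],[-10,-0.6,0],[0,0,0]],"spin":[0,0,0,0,0,0,0],"gripper":[0.4,0.4,0.4,0.4,0.4,0.4,0.4]}'
```

```text
t: 10.6
eef_pos: [0.5542, 0.0435, 0.1461]
ee_rot: [-3.141, -0.0, 0.062]
force: [0.4, -0.2, -1.7]
width: 0.0437
gripper_force: 20.0
```

```bash
python3 -m creep '{"translation":[[-30,-8,10],[-30,-8,0],[-30,-8,0],[-20,-6,0],[0,0,0],[0,0,0]],"spin":[-0.03,-0.03,0,0,0,0],"gripper":[0.4,0.4,0.4,0.4,0.4,0.4]}'
python3 - <<'E'
from h import *
for c in('scene','top'):
  save(c,c+'4')
  for l in('round_lantern_1','round_coaster_1','square_coaster_1'):
    print(c,l,[(np.round(d['centre'],3).tolist(),round(d['confidence'],2)) for d in nets.pinpoint(c,l)])
E
```

```text
t: 11.2
eef_pos: [0.4464, 0.0139, 0.1563]
ee_rot: [-3.141, -0.002, 0.002]
force: [0.5, 0.4, -2.0]
width: 0.0437
gripper_force: 20.0
scene round_lantern_1 [([0.445, 0.014, 0.061], 0.69), ([0.46, 0.186, -0.0], 0.31)]
scene round_coaster_1 [([0.442, 0.015, -0.002], 0.96), ([0.46, -0.287, -0.001], 0.59), ([0.473, -0.488, 0.001], 0.44)]
scene square_coaster_1 [([0.457, 0.187, 0.001], 0.63), ([0.459, -0.149, -0.009], 0.62)]
top round_lantern_1 []
top round_coaster_1 [([0.457, -0.296, -0.001], 0.77)]
top square_coaster_1 [([0.457, 0.19, -0.0], 0.88), ([0.458, -0.152, 0.001], 0.77), ([0.644, -0.072, 0.034], 0.47)]
```

View pics/scene4.png

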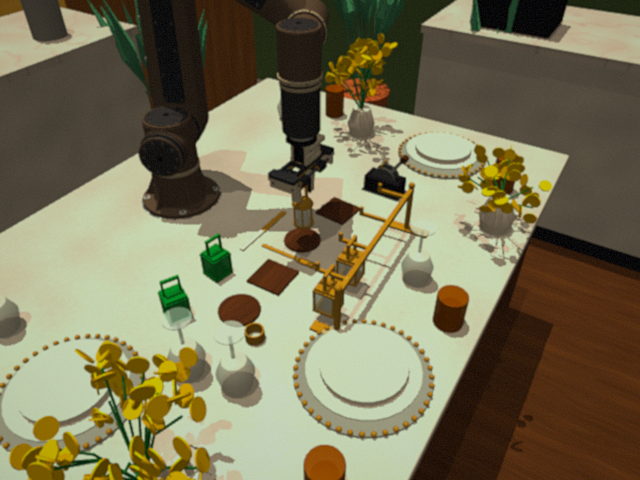

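The lantern hangs above the round coaster at px (303,215) over (302,240). Lowering.

```bash
python3 -m creep '{"translation":[[-4,-0.5,-15],[0,0,-15],[0,0,-12],[0,0,-4],[0,0,0],[0,0,0]],"spin":[0,0,0,0,0,0],"gripper":[0.4,0.4,0.4,0.4,0.4,0.4]}'
```

```text
t: 12.2
eef_pos: [0.4419, 0.0132, 0.11]
ee_rot: [-3.142, -0.0, 0.001]
force: [1.5, -0.1, -2.4]
width: 0.0437
gripper_force: 20.0
```

```bash
python3 -m creep '{"translation":[[0,0,-3],[0,0,-2],[0,0,0],[0,0,0]],"spin":[0,0,0,0],"gripper":[0.4,0.4,0.4,0.4]}'
```

```text
t: 12.6
eef_pos: [0.4415, 0.0131, 0.1046]
ee_rot: [-3.142, -0.0, 0.001]
force: [-0.4, 0.4, -1.7]
width: 0.0435
gripper_force: 20.0
```

```bash
python3 -m creep '{"translation":[[0,0,-2],[0,0,0],[0,0,0]],"spin":[0,0,0],"gripper":[0.4,0.4,0.4]}'; python3 -m creep '{"translation":[[0,0,-2],[0,0,0],[0,0,0]],"spin":[0,0,0],"gripper":[0.4,0.4,0.4]}'; python3 -m creep '{"translation":[[0,0,-2],[0,0,0],[0,0,0]],"spin":[0,0,0],"gripper":[0.4,0.4,0.4]}'
```

```text
t: 12.9
eef_pos: [0.4415, 0.0131, 0.1025]
ee_rot: [3.141, 0.0, 0.001]
force: [0.8, -0.3, -2.1]
width: 0.044
gripper_force: 20.0
t: 13.2
eef_pos: [0.4415, 0.0131, 0.1005]
ee_rot: [3.141, 0.0, 0.001]
force: [-0.8, -0.3, -2.1]
width: 0.0438
gripper_force: 20.0
t: 13.5
eef_pos: [0.4418, 0.0132, 0.0987]
ee_rot: [-3.141, -0.001, 0.001]
force: [0.6, 0.5, -0.4]
width: 0.0438
gripper_force: 20.0
```

```bash
python3 -m creep '{"translation":[[0,0,0],[0,0,0],[0,0,0],[0,0,0],[0,0,40],[0,0,40],[0,0,40],[0,0,20]],"spin":[0,0,0,0,0,0,0,0],"gripper":[0.7,0.7,0.7,0.7,0.7,0.7,0.75,0.75]}'; python3 -m creep '{"translation":[[35,-14,0],[40,-14,0],[40,-14,0],[40,-14,0],[40,-14,0],[0,-14,0],[0,0,0]],"spin":[0,0.03,0.03,0,0,0,0],"gripper":[0.75,0.75,0.75,0.75,0.75,0.75,0.75]}'
python3 - <<'E'
from h import *
for c in('scene','top'):
  save(c,c+'5')
  for l in('round_lantern_1','round_coaster_1','square_lantern_1','square_coaster_1'):
    print(c,l,[(np.round(d['centre'],3).tolist(),round(d['confidence'],2)) for d in nets.pinpoint(c,l)])
E
```

```text
t: 14.3
eef_pos: [0.4427, 0.0133, 0.2422]
ee_rot: [-3.14, -0.004, 0.002]
force: [0.3, -0.2, -0.1]
width: 0.065
gripper_force: 0.0
t: 15.0
eef_pos: [0.6366, -0.0724, 0.2369]
ee_rot: [3.141, 0.003, 0.059]
force: [-0.1, -0.2, -0.6]
width: 0.0658
gripper_force: 0.0
scene round_lantern_1 [([0.442, 0.015, 0.004], 0.87), ([0.771, 0.038, -0.002], 0.68), ([0.475, -0.492, 0.002], 0.62), ([0.649, -0.193, 0.03], 0.18)]
scene round_coaster_1 [([0.44, 0.014, -0.001], 0.85), ([0.456, -0.289, -0.003], 0.78)]
scene square_lantern_1 [([0.338, -0.378, 0.0], 0.94), ([0.651, -0.193, 0.029], 0.8), ([0.636, -0.071, 0.033], 0.71), ([0.328, -0.216, 0.003], 0.69)]
scene square_coaster_1 [([0.458, -0.149, -0.004], 0.82), ([0.456, 0.189, -0.002], 0.74)]
top round_lantern_1 [([0.437, 0.014, 0.009], 0.62)]
top round_coaster_1 [([0.456, -0.298, 0.004], 0.67), ([0.441, 0.017, -0.0], 0.58)]
top square_lantern_1 [([0.325, -0.212, 0.005], 0.94), ([0.642, -0.196, 0.032], 0.64), ([0.341, -0.377, 0.003], 0.6), ([0.642, -0.071, 0.035], 0.48)]
top square_coaster_1 [([0.458, 0.186, -0.0], 0.6), ([0.456, -0.153, 0.002], 0.6)]
```

```bash
python3 -m creep '{"translation":[[3,1,-30],[0,0,-35],[0,0,-30],[0,0,-22],[0,0,0],[0,0,0]],"spin":[0.003,0,0,0,0,0],"gripper":[0.75,0.75,0.75,0.75,0.75,0.75]}'; python3 -m creep '{"translation":[[0,0,0],[0,0,0],[0,0,0],[0,0,0],[0,0,0],[0,0,0],[0,0,0]],"spin":[0,0,0,0,0,0,0],"gripper":[0.4,0.4,0.4,0.4,0.4,0.4,0.4]}' 20
```

```text
t: 16.1
eef_pos: [0.6398, -0.0699, 0.1221]
ee_rot: [3.141, 0.0, 0.065]
force: [0.7, -0.6, 0.7]
width: 0.0663
gripper_force: 0.0
t: 16.8
eef_pos: [0.64, -0.07, 0.1226]
ee_rot: [3.141, -0.001, 0.065]
force: [-1.5, 0.5, 6.8]
width: 0.0439
gripper_force: 20.0
```

```bash
python3 -m creep '{"translation":[[0,0,8],[0,0,8],[0,0,8],[0,0,0],[0,0,0]],"spin":[0,0,0,0,0],"gripper":[0.4,0.4,0.4,0.4,0.4]}'
python3 - <<'E'
from h import *
fs=save('scene','s6')
print([(np.round(d['centre'],3).tolist(),round(d['confidence'],2)) for d in nets.pinpoint('scene','square_lantern_1')])
E
```

```text
t: 17.3
eef_pos: [0.6395, -0.0699, 0.1457]
ee_rot: [-3.141, -0.0, 0.064]
force: [-0.2, -0.4, -1.0]
width: 0.0436
gripper_force: 20.0
[([0.632, -0.069, 0.058], 0.82), ([0.649, -0.192, 0.032], 0.7), ([0.34, -0.376, -0.002], 0.69), ([0.328, -0.214, 0.006], 0.64)]
```

```bash
python3 -m creep '{"translation":[[-10,-0.6,0],[-20,-1.3,0],[-20,-1.3,0],[-20,-1.3,0],[-15,-1,0],[-10,0,20],[-5,30,15],[0,40,0]],"spin":[0,0,0,0,0,-0.03,-0.03,0],"gripper":[0.4,0.4,0.4,0.4,0.4,0.4,0.4,0.4]}'
```

```text
t: 18.2
eef_pos: [0.5392, -0.0059, 0.1828]
ee_rot: [-3.141, -0.003, 0.001]
force: [1.1, 0.4, -1.5]
width: 0.0439
gripper_force: 20.0
```

```bash
python3 -m creep '{"translation":[[0,40,0],[-5,40,0],[-10,40,0],[-20,40,0],[-20,30,0],[-20,0,0],[0,0,0]],"spin":[0,0,0,0,0,0,0],"gripper":[0.4,0.4,0.4,0.4,0.4,0.4,0.4]}'
python3 - <<'E'
from h import *
for c in('scene','top'):
  save(c,c+'7')
  for l in('square_lantern_1','square_coaster_1'):
    print(c,l,[(np.round(d['centre'],3).tolist(),round(d['confidence'],2)) for d in nets.pinpoint(c,l)])
E
```

```text
t: 18.9
eef_pos: [0.4617, 0.1847, 0.1803]
ee_rot: [3.142, 0.001, 0.006]
force: [0.7, -0.4, -2.1]
width: 0.0436
gripper_force: 20.0
scene square_lantern_1 [([0.326, -0.217, 0.006], 0.84), ([0.649, -0.188, 0.03], 0.82), ([0.459, 0.188, 0.088], 0.69), ([0.335, -0.378, -0.0], 0.67), ([0.442, 0.014, 0.008], 0.47)]
scene square_coaster_1 [([0.458, -0.15, -0.002], 0.82), ([0.458, 0.185, -0.003], 0.65)]
top square_lantern_1 [([0.339, -0.377, -0.001], 0.92), ([0.328, -0.214, 0.004], 0.69), ([0.646, -0.192, 0.031], 0.6), ([0.463, 0.187, 0.095], 0.36)]
top square_coaster_1 [([0.456, -0.152, -0.001], 0.66)]
```

```bash
python3 -m creep '{"translation":[[-4,3,-20],[0,0,-20],[0,0,-20],[0,0,-12],[0,0,-4],[0,0,0],[0,0,0]],"spin":[0,0,0,0,0,0,0],"gripper":[0.4,0.4,0.4,0.4,0.4,0.4,0.4]}'; python3 -m creep '{"translation":[[0,0,-2],[0,0,0],[0,0,0]],"spin":[0,0,0],"gripper":[0.4,0.4,0.4]}'
```

```text
t: 19.9
eef_pos: [0.4611, 0.1878, 0.1053]
ee_rot: [-3.141, -0.001, 0.004]
force: [1.2, 0.6, -2.3]
width: 0.044
gripper_force: 20.0
t: 20.2
eef_pos: [0.4606, 0.1877, 0.1029]
ee_rot: [-3.141, -0.0, 0.004]
force: [-1.0, 0.3, -1.5]
width: 0.0437
gripper_force: 20.0
```

```bash
python3 -m creep '{"translation":[[-2.5,0,-1],[0,0,0],[0,0,0]],"spin":[0,0,0],"gripper":[0.4,0.4,0.4]}'; python3 -m creep '{"translation":[[0,0,-2],[0,0,0],[0,0,0]],"spin":[0,0,0],"gripper":[0.4,0.4,0.4]}'
```

```text
t: 20.5
eef_pos: [0.4579, 0.1876, 0.1016]
ee_rot: [3.142, -0.0, 0.004]
force: [-0.4, 0.0, -1.5]
width: 0.044
gripper_force: 20.0
t: 20.8
eef_pos: [0.4588, 0.1883, 0.1008]
ee_rot: [-3.14, -0.002, 0.005]
force: [-3.3, 0.1, 8.6]
width: 0.0438
gripper_force: 20.0
```

```bash
python3 -m creep '{"translation":[[0,0,0],[0,0,0],[0,0,0],[0,0,0],[0,0,40],[0,0,40],[0,0,40],[0,0,20]],"spin":[0,0,0,0,0,0,0,0],"gripper":[0.7,0.7,0.7,0.7,0.7,0.7,0.75,0.75]}'; python3 -m creep '{"translation":[[20,-45,0],[22,-45,0],[22,-45,0],[22,-45,0],[22,-45,0],[22,-45,0],[22,-45,0],[22,-45,0]],"spin":[0,0.03,0.03,0,0,0,0,0],"gripper":[0.75,0.75,0.75,0.75,0.75,0.75,0.75,0.75]}'
python3 - <<'E'
from h import *
for c in('scene','top'):
  save(c,c+'8')
  for l in('square_lantern_1','square_coaster_1'):
    print(c,l,[(np.round(d['centre'],3).tolist(),round(d['confidence'],2)) for d in nets.pinpoint(c,l)])
E
```

```text
t: 21.6
eef_pos: [0.4591, 0.1881, 0.2432]
ee_rot: [-3.139, -0.004, 0.005]
force: [-0.2, 0.0, 0.4]
width: 0.0654
gripper_force: 0.0
t: 22.4
eef_pos: [0.6323, -0.174, 0.2393]
ee_rot: [-3.142, 0.0, 0.064]
force: [0.5, 0.6, 0.4]
width: 0.0662
gripper_force: 0.0
scene square_lantern_1 [([0.327, -0.218, 0.004], 0.97), ([0.65, -0.194, 0.03], 0.78), ([0.337, -0.381, -0.002], 0.72), ([0.452, 0.192, 0.011], 0.43), ([0.46, 0.185, -0.001], 0.22)]
scene square_coaster_1 [([0.457, 0.19, -0.0], 0.67), ([0.459, -0.147, -0.004], 0.62)]
top square_lantern_1 [([0.339, -0.378, -0.001], 0.75), ([0.327, -0.213, 0.003], 0.62), ([0.645, -0.193, 0.034], 0.61)]
top square_coaster_1 [([0.458, -0.155, -0.0], 0.57)]
```

```bash
python3 -m creep '{"translation":[[15,-18,0],[0,0,-30],[0,0,-35],[0,0,-30],[0,0,-23],[0,0,0],[0,0,0]],"spin":[0,0,0,0,0,0,0],"gripper":[0.75,0.75,0.75,0.75,0.75,0.75,0.75]}'; python3 -m creep '{"translation":[[0,0,0],[0,0,0],[0,0,0],[0,0,0],[0,0,0],[0,0,0],[0,0,0]],"spin":[0,0,0,0,0,0,0],"gripper":[0.4,0.4,0.4,0.4,0.4,0.4,0.4]}' 20
```

```text
t: 23.4
eef_pos: [0.647, -0.1889, 0.1226]
ee_rot: [3.141, -0.0, 0.066]
force: [-0.3, -0.6, 0.6]
width: 0.0661
gripper_force: 0.0
t: 24.1
eef_pos: [0.6473, -0.19, 0.1227]
ee_rot: [3.141, -0.001, 0.064]
force: [-1.1, 1.0, 6.2]
width: 0.0438
gripper_force: 20.0
```

```bash
python3 -m creep '{"translation":[[0,0,8],[0,0,8],[0,0,8],[0,0,0],[0,0,0]],"spin":[0,0,0,0,0],"gripper":[0.4,0.4,0.4,0.4,0.4]}'
python3 - <<'E'
from h import *
fs=save('scene','s9')
print([(np.round(d['centre'],3).tolist(),round(d['confidence'],2)) for d in nets.pinpoint('scene','square_lantern_1')])
E
```

```text
t: 24.6
eef_pos: [0.6467, -0.1898, 0.1458]
ee_rot: [-3.141, -0.0, 0.064]
force: [0.0, -0.1, -3.0]
width: 0.0438
gripper_force: 20.0
[([0.328, -0.218, 0.005], 0.94), ([0.342, -0.378, -0.002], 0.78), ([0.648, -0.188, 0.056], 0.66)]
```

```bash
python3 -m creep '{"translation":[[-10,-0.6,0],[-20,-1.3,0],[-20,-1.3,0],[-20,-1.3,0],[-15,-1,0],[-20,12,10],[-35,17,0],[-35,15,0]],"spin":[0,0,0,0,0,-0.03,-0.03,0],"gripper":[0.4,0.4,0.4,0.4,0.4,0.4,0.4,0.4]}'; python3 -m creep '{"translation":[[0,0,0],[0,0,0]],"spin":[0,0],"gripper":[0.4,0.4]}'
python3 - <<'E'
from h import *
for c in('scene','top'):
  save(c,c+'10')
  for l in('square_lantern_1','square_coaster_1'):
    print(c,l,[(np.round(d['centre'],3).tolist(),round(d['confidence'],2)) for d in nets.pinpoint(c,l)])
E
```

```text
t: 25.5
eef_pos: [0.4699, -0.1511, 0.1552]
ee_rot: [-3.141, 0.0, 0.002]
force: [0.4, 0.2, -1.6]
width: 0.0436
gripper_force: 20.0
t: 25.7
eef_pos: [0.4708, -0.1512, 0.1561]
ee_rot: [-3.142, -0.001, 0.005]
force: [-0.4, -0.5, -2.3]
width: 0.044
gripper_force: 20.0
scene square_lantern_1 [([0.469, -0.149, 0.065], 0.8), ([0.326, -0.216, 0.002], 0.62)]
scene square_coaster_1 [([0.458, -0.148, -0.006], 0.75), ([0.458, 0.187, -0.001], 0.61)]
top square_lantern_1 [([0.326, -0.212, -0.0], 0.79), ([0.337, -0.378, 0.003], 0.63)]
top square_coaster_1 []
```

View pics/scene10.png

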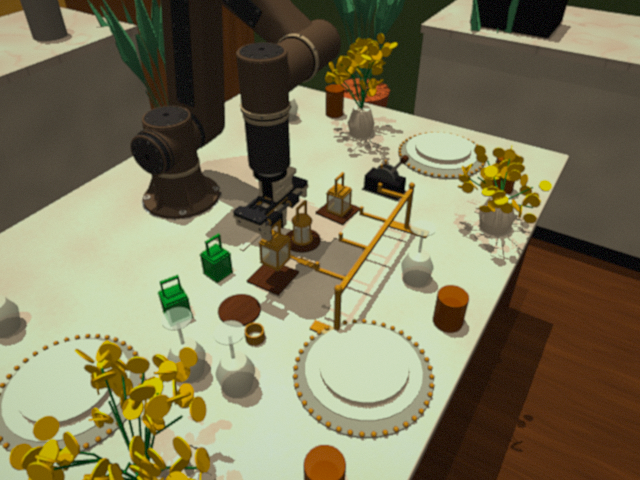

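Two lanterns stand at px (340,200) and (302,230). The third hangs over the square coaster at (273,277). Lowering.

```bash
python3 -m creep '{"translation":[[-13,0.5,0],[0,0,-20],[0,0,-20],[0,0,-11],[0,0,0],[0,0,0]],"spin":[0,0,0,0,0,0],"gripper":[0.4,0.4,0.4,0.4,0.4,0.4]}'; python3 -m creep '{"translation":[[0,0,-2],[0,0,0],[0,0,0]],"spin":[0,0,0],"gripper":[0.4,0.4,0.4]}'
```

```text
t: 26.6
eef_pos: [0.4589, -0.151, 0.1049]
ee_rot: [3.141, 0.0, 0.004]
force: [-0.3, -0.2, -2.3]
width: 0.044
gripper_force: 20.0
t: 26.9
eef_pos: [0.459, -0.1509, 0.103]
ee_rot: [-3.142, -0.001, 0.004]
force: [-0.5, 0.3, -2.8]
width: 0.0439
gripper_force: 20.0
```

```bash
python3 -m creep '{"translation":[[-1,0.5,-2],[0,0,0],[0,0,0]],"spin":[0,0,0],"gripper":[0.4,0.4,0.4]}'; python3 -m creep '{"translation":[[0,0,-1],[0,0,0],[0,0,0]],"spin":[0,0,0],"gripper":[0.4,0.4,0.4]}'
```

```text
t: 27.2
eef_pos: [0.4584, -0.1504, 0.1016]
ee_rot: [3.141, -0.002, 0.005]
force: [-1.5, 0.7, 6.2]
width: 0.0438
gripper_force: 20.0
t: 27.5
eef_pos: [0.4588, -0.1505, 0.1016]
ee_rot: [3.141, -0.003, 0.005]
force: [-3.4, 2.2, 16.6]
width: 0.0436
gripper_force: 20.0
```

```bash
python3 -m creep '{"translation":[[0,0,1],[0,0,0],[0,0,0],[0,0,0],[0,0,40],[0,0,40],[0,0,40],[0,0,20]],"spin":[0,0,0,0,0,0,0,0],"gripper":[0.7,0.7,0.7,0.7,0.7,0.7,0.7,0.6]}'; python3 -m creep '{"translation":[[10,50,0],[10,50,0],[10,50,0],[10,50,0],[10,50,0],[10,50,0],[10,50,0],[10,50,0]],"spin":[0,0,0,0,0,0,0,0],"gripper":[0.6,0.6,0.6,0.6,0.6,0.6,0.6,0.6]}'
python3 - <<'E'
from h import *
for c in('scene','top'):
  save(c,c+'11')
  for l in('square_lantern_1','square_coaster_1','round_lantern_1','round_coaster_1','dimmer_knob','dinner_stud','dimmer_pivot'):
    print(c,l,[(np.round(d['centre'],3).tolist(),round(d['confidence'],2)) for d in nets.pinpoint(c,l)])
E
```

```text
t: 28.3
eef_pos: [0.459, -0.1506, 0.2441]
ee_rot: [3.141, -0.004, 0.005]
force: [0.9, 0.8, 0.1]
width: 0.0573
gripper_force: 0.0
t: 29.1
eef_pos: [0.5361, 0.244, 0.2403]
ee_rot: [3.141, 0.0, 0.005]
force: [0.8, 0.5, 1.1]
width: 0.0527
gripper_force: 0.0
scene square_lantern_1 [([0.454, 0.193, 0.01], 0.77), ([0.461, -0.152, 0.01], 0.69), ([0.336, -0.378, -0.002], 0.65), ([0.328, -0.215, 0.004], 0.6), ([0.581, -0.462, -0.005], 0.58)]
scene square_coaster_1 [([0.457, -0.15, -0.005], 0.91), ([0.458, 0.186, 0.001], 0.69)]
scene round_lantern_1 [([0.44, 0.015, 0.008], 0.88), ([0.528, 0.361, 0.0], 0.69)]
scene round_coaster_1 [([0.456, -0.287, -0.001], 0.8), ([0.44, 0.013, -0.002], 0.62), ([0.471, -0.486, 0.001], 0.53)]
scene dimmer_knob [([0.582, 0.352, 0.13], 0.62), ([0.58, -0.461, -0.002], 0.29)]
scene dinner_stud [([0.514, 0.363, 0.099], 0.88)]
scene dimmer_pivot [([0.582, 0.359, 0.129], 0.71), ([0.526, 0.363, 0.048], 0.59), ([0.459, 0.186, 0.001], 0.28)]
top square_lantern_1 [([0.324, -0.212, 0.006], 0.95), ([0.456, 0.19, 0.011], 0.78), ([0.454, 0.19, -0.001], 0.73), ([0.452, -0.154, 0.012], 0.72), ([0.34, -0.374, -0.0], 0.68)]
top square_coaster_1 [([0.458, 0.188, 0.001], 0.93), ([0.457, -0.153, -0.0], 0.7), ([0.51, 0.358, 0.103], 0.31)]
top round_lantern_1 [([0.439, 0.016, 0.011], 0.66), ([0.448, -0.153, 0.014], 0.19), ([0.524, 0.362, 0.051], 0.19), ([0.443, 0.016, 0.002], 0.16)]
top round_coaster_1 [([0.457, -0.295, -0.001], 0.9), ([0.44, 0.016, 0.002], 0.64), ([0.682, -0.004, -0.004], 0.48)]
top dimmer_knob [([0.514, 0.359, 0.102], 0.2)]
top dinner_stud [([0.513, 0.36, 0.101], 0.56), ([0.524, 0.366, 0.003], 0.44)]
top dimmer_pivot [([0.523, 0.366, 0.048], 0.6)]
```

View pics/top11.png

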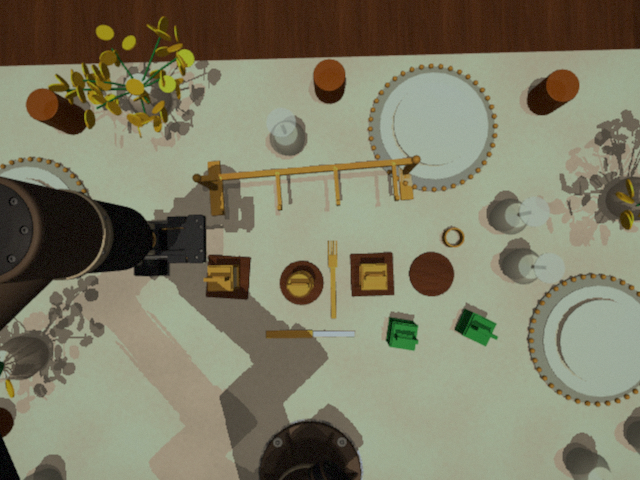

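All three lanterns stand centred at px (222,277), (300,282) and (373,274). Now the lever.

```bash
python3 -m creep '{"translation":[[15,40,0],[15,40,0],[14,36,0],[0,0,-30],[0,0,-40],[0,0,-30],[0,0,0],[0,0,0]],"spin":[0,0,-0.005,0,0,0,0,0],"gripper":[0.6,0.6,0.6,0.6,0.6,0.6,0.6,0.6]}'
```

```text
t: 30.7
eef_pos: [0.5805, 0.3578, 0.141]
ee_rot: [3.141, -0.0, -0.0]
force: [0.8, -0.5, 1.0]
width: 0.0527
gripper_force: 0.0
```

```bash
python3 -m creep '{"translation":[[0,2,-15],[0,0,-13],[0,0,0],[0,0,0]],"spin":[0,0,0,0],"gripper":[0.6,0.6,0.6,0.6]}'; python3 -m creep '{"translation":[[0,0,0],[0,0,0],[0,0,0],[0,0,0],[0,0,0],[0,0,0]],"spin":[0,0,0,0,0,0],"gripper":[0.1,0.1,0.1,0.1,0.1,0.1]}' 20
```

```text
t: 31.1
eef_pos: [0.5802, 0.3598, 0.1128]
ee_rot: [3.141, -0.0, -0.001]
force: [0.3, 0.2, 0.2]
width: 0.0527
gripper_force: 0.0
t: 31.7
eef_pos: [0.5803, 0.3607, 0.1128]
ee_rot: [-3.14, -0.001, -0.001]
force: [-1.5, 3.6, 0.8]
width: 0.0216
gripper_force: 20.0
```

```bash
python3 -m creep '{"translation":[[-8.6,0,5.3],[-9,0,4.3],[-9.3,0,3.4],[-9.7,0,2.5],[-9.9,0,1.5],[-10,0,0.5],[-10,0,-0.5],[-9.9,0,-1.5]],"spin":[0,0,0,0,0,0,0,0],"gripper":[0.1,0.1,0.1,0.1,0.1,0.1,0.1,0.1]}'; python3 -m creep '{"translation":[[0,0,0],[0,0,0],[0,0,0]],"spin":[0,0,0],"gripper":[0.1,0.1,0.1]}'
```

```text
t: 32.5
eef_pos: [0.5049, 0.3614, 0.1294]
ee_rot: [-3.139, -0.004, -0.0]
force: [3.1, 4.9, 2.4]
width: 0.0221
gripper_force: 20.0
t: 32.8
eef_pos: [0.5042, 0.3613, 0.1292]
ee_rot: [-3.139, -0.002, -0.0]
force: [-1.5, 5.1, 4.7]
width: 0.0216
gripper_force: 20.0
```

```bash
python3 -m creep '{"translation":[[0,0,0],[0,0,0],[0,0,0],[0,0,0],[0,0,0],[0,0,20],[0,0,40],[0,0,40]],"spin":[0,0,0,0,0,0,0,0],"gripper":[0.5,0.5,0.5,0.5,0.5,0.5,0.5,0.5]}'; python3 -m creep '{"translation":[[0,-40,0],[0,-40,0],[0,-40,0],[0,-40,0],[0,0,0]],"spin":[0,0,0,0,0],"gripper":[0.5,0.5,0.5,0.5,0.5]}'
python3 - <<'E'
from h import *
fs=save('scene','s12');ft=save('top','t12')
for c in('scene','top'):
  for l in('dimmer_knob','dinner_stud','dimmer_pivot'):
    print(c,l,[(np.round(d['centre'],3).tolist(),round(d['confidence'],2)) for d in nets.pinpoint(c,l)])
P=np.array([.5235,.360,.05])
for a in(.35,.4,.45):
  k=P+.1*np.array([np.sin(a-.6),0,np.cos(a-.6)]); print(a,((proj(ft,k)-[100,215])*400/70).round(),((proj(fs,k)-[350,140])*400/70+[400,0]).round())
b=cv2.resize(fs['img'][140:210,350:420],(400,400),interpolation=3)
a=cv2.resize(ft['img'][215:285,100:170],(400,400),interpolation=3)
cv2.imwrite('pics/z12.png',np.hstack([a,b])[:,:,::-1])
E
```

```text
t: 33.6
eef_pos: [0.5034, 0.3593, 0.2285]
ee_rot: [3.14, 0.001, -0.001]
force: [1.8, 0.9, 1.1]
width: 0.0439
gripper_force: 0.0
t: 34.1
eef_pos: [0.5031, 0.1961, 0.2285]
ee_rot: [3.141, 0.0, -0.004]
force: [0.2, -0.5, 0.9]
width: 0.0439
gripper_force: 0.0
scene dimmer_knob [([0.51, 0.358, 0.143], 0.4)]
scene dinner_stud [([0.514, 0.364, 0.101], 0.58)]
scene dimmer_pivot [([0.525, 0.362, 0.052], 0.88)]
top dimmer_knob []
top dinner_stud []
top dimmer_pivot []
0.35 [152. 263.] [566.  42.]
0.4 [151. 250.] [575.  43.]
0.45 [150. 236.] [583.  44.]
```

View pics/z12.png

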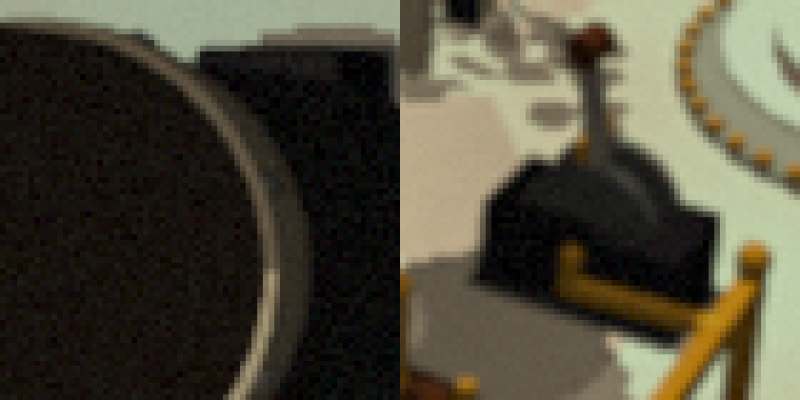

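The arm hides the lever from the top camera. In the scene crop the knob is at (592,43), a little right of the 575 expected, so I'll clear the view.

```bash
python3 -m creep '{"translation":[[0,-50,0],[0,-50,0],[0,-50,0],[0,-50,0],[0,-40,0],[0,0,0]],"spin":[0,0,0,0,0,0],"gripper":[0.5,0.5,0.5,0.5,0.5,0.5]}'
python3 - <<'E'
from h import *
fs=save('scene','s13');ft=save('top','t13')
for c in('scene','top'):
  for l in('dimmer_knob','dinner_stud','dimmer_pivot'):
    print(c,l,[(np.round(d['centre'],3).tolist(),round(d['confidence'],2)) for d in nets.pinpoint(c,l)])
P=np.array([.5235,.360,.05])
for a in(.4,.45,.5,1.2):
  k=P+.1*np.array([np.sin(a-.6),0,np.cos(a-.6)]); s=P+.05*np.array([np.sin(a-.6),0,np.cos(a-.6)]);print(a,((proj(ft,k)-[100,215])*400/70).round(),((proj(fs,k)-[350,140])*400/70+[400,0]).round(),'half',((proj(ft,s)-[100,215])*400/70).round(),((proj(fs,s)-[350,140])*400/70+[400,0]).round())
b=cv2.resize(fs['img'][140:210,350:420],(400,400),interpolation=3)
a=cv2.resize(ft['img'][215:285,100:170],(400,400),interpolation=3)
cv2.imwrite('pics/z13.png',np.hstack([a,b])[:,:,::-1])
E
```

```text
t: 35.1
eef_pos: [0.5033, -0.0433, 0.2279]
ee_rot: [3.141, 0.001, -0.004]
force: [1.0, 0.9, -0.4]
width: 0.044
gripper_force: 0.0
scene dimmer_knob [([0.583, -0.463, -0.006], 0.54), ([0.508, 0.358, 0.145], 0.46)]
scene dinner_stud [([0.511, 0.364, 0.1], 0.59), ([0.457, -0.284, -0.001], 0.43)]
scene dimmer_pivot [([0.525, 0.363, 0.047], 0.76)]
top dimmer_knob [([0.511, 0.361, 0.151], 0.79), ([0.522, 0.366, 0.001], 0.21)]
top dinner_stud [([0.513, 0.36, 0.102], 0.87), ([0.508, 0.36, 0.149], 0.58)]
top dimmer_pivot [([0.526, 0.364, 0.048], 0.67)]
0.4 [151. 250.] [575.  43.] half [210. 222.] [585. 128.]
0.45 [150. 236.] [583.  44.] half [209. 215.] [589. 129.]
0.5 [149. 222.] [592.  45.] half [209. 208.] [593. 129.]
1.2 [169.  41.] [704. 107.] half [218. 122.] [648. 160.]
```

View pics/z13.png

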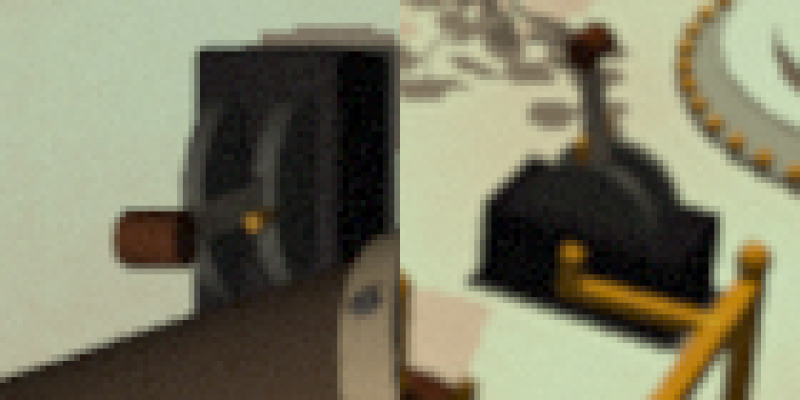

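Top crop: the knob is at row 238, where 0.40 predicts 250, and the stud is at row 222. The lever is at about 0.445, so I'll regrip and move it back about 5 mm.

```bash
python3 -m creep '{"translation":[[5,50,0],[0,50,0],[0,50,0],[0,50,0],[0,50,0],[0,50,0],[0,50,0],[0,50,0]],"spin":[0,0,0,0,0,0,0,0],"gripper":[0.55,0.55,0.55,0.55,0.55,0.55,0.55,0.55]}'; python3 -m creep '{"translation":[[0,0,0],[0,0,0]],"spin":[0,0],"gripper":[0.55,0.55]}'
```

```text
t: 36.3
eef_pos: [0.5078, 0.3626, 0.2282]
ee_rot: [-3.141, -0.0, 0.001]
force: [1.4, 0.2, 0.5]
width: 0.0479
gripper_force: 0.0
t: 36.5
eef_pos: [0.5078, 0.3614, 0.2271]
ee_rot: [3.14, 0.001, 0.002]
force: [-0.2, -0.4, -0.6]
width: 0.0481
gripper_force: 0.0
```

```bash
python3 -m creep '{"translation":[[0,-1,-35],[0,0,-35],[0,0,-27],[0,0,0],[0,0,0]],"spin":[0,0,0,0,0],"gripper":[0.55,0.55,0.55,0.55,0.55]}'; python3 -m creep '{"translation":[[0,0,0],[0,0,0],[0,0,0],[0,0,0],[0,0,0],[-2.5,0,-0.5],[-2.5,0,-0.5],[0,0,0]],"spin":[0,0,0,0,0,0,0,0],"gripper":[0.1,0.1,0.1,0.1,0.1,0.1,0.1,0.1]}' 30;  python3 -m creep '{"translation":[[0,0,0],[0,0,0],[0,0,0],[0,0,0]],"spin":[0,0,0,0],"gripper":[0.1,0.1,0.1,0.1]}'
```

```text
t: 37.0
eef_pos: [0.5091, 0.3581, 0.1319]
ee_rot: [3.141, -0.0, -0.001]
force: [0.2, 0.4, 0.3]
width: 0.0478
gripper_force: 0.0
t: 37.8
eef_pos: [0.5053, 0.3614, 0.1316]
ee_rot: [-3.136, -0.004, 0.0]
force: [2.1, 6.3, -0.5]
width: 0.0216
gripper_force: 30.0
t: 38.2
eef_pos: [0.5053, 0.3614, 0.1316]
ee_rot: [-3.137, -0.004, -0.0]
force: [2.1, 5.9, -0.8]
width: 0.0214
gripper_force: 30.0
```

```bash
python3 -m creep '{"translation":[[-1.5,0,0],[0,0,0],[0,0,0]],"spin":[0,0,0],"gripper":[0.1,0.1,0.1]}'; python3 -m creep '{"translation":[[0,0,0],[0,0,0],[0,0,0],[0,0,0],[0,0,0],[0,0,20],[0,0,40],[0,0,40]],"spin":[0,0,0,0,0,0,0,0],"gripper":[0.5,0.5,0.5,0.5,0.5,0.5,0.5,0.5]}'; python3 -m creep '{"translation":[[0,-50,0],[0,-50,0],[0,-50,0],[0,-50,0],[0,-50,0],[0,-50,0],[0,-50,0],[0,-50,0]],"spin":[0,0,0,0,0,0,0,0],"gripper":[0.5,0.5,0.5,0.5,0.5,0.5,0.5,0.5]}'
cat > lev.py <<'E'
from h import *
from scipy.optimize import minimize_scalar
def cent(img,box):
    x0,x1,y0,y1=box; p=img[y0:y1,x0:x1].astype(float); w=np.clip(p[...,0]-1.4*p[...,1]-5,0,None)
    n,l,s,c=cv2.connectedComponentsWithStats((w>0).astype(np.uint8)); i=1+np.argmax(s[1:,4]); w=w>0; w=(l==i)
    yy,xx=np.nonzero(w); return np.array([x0+xx.mean(),y0+yy.mean()]),len(xx)
P=np.array([.5235,.360,.05])
def k(a): return P+.1*np.array([np.sin(a-.6),0,np.cos(a-.6)])
def meas(it,isc,ft,fs):
    for im,f,b in((it,ft,(112,150,215,265)),(isc,fs,(375,402,140,165))):
        c,n=cent(im,b); s=minimize_scalar(lambda a:np.sum((proj(f,k(a))-c)**2),bounds=(0,1.3),method='bounded'); print(c.round(1),n,'angle',round(s.x,3),'res px',round(s.fun**.5,1))
E
python3 - <<'E'
from lev import *
fs=save('scene','s14');ft=save('top','t14')
for a,b in(('top0','scene0'),('t2','s2'),('t13','s13'),('t14','s14')):
    print(a);meas(cv2.imread(f'pics/{a}.png')[:,:,::-1],cv2.imread(f'pics/{b}.png')[:,:,::-1],ft,fs)
b=cv2.resize(fs['img'][140:210,350:420],(400,400),interpolation=3)
a=cv2.resize(ft['img'][215:285,100:170],(400,400),interpolation=3)
cv2.imwrite('pics/z14.png',np.hstack([a,b])[:,:,::-1])
E
```

```text
t: 38.5
eef_pos: [0.5039, 0.3614, 0.1314]
ee_rot: [-3.137, -0.004, -0.0]
force: [3.7, 6.6, -1.9]
width: 0.0219
gripper_force: 30.0
t: 39.3
eef_pos: [0.5019, 0.358, 0.2305]
ee_rot: [3.14, 0.001, -0.001]
force: [1.2, 0.7, 0.4]
width: 0.0441
gripper_force: 0.0
t: 40.1
eef_pos: [0.5018, -0.0433, 0.2305]
ee_rot: [-3.141, -0.001, -0.0]
force: [1.4, 0.6, -0.8]
width: 0.0432
gripper_force: 0.0
top0
[126.5 248.1] 102 angle 0.619 res px 0.6
[387.9 148.6] 31 angle 0.639 res px 0.4
t2
[130.5 221.9] 76 angle 1.213 res px 0.7
[400.  154.5] 2 angle 1.045 res px 1.0
t13
[126.7 256.1] 101 angle 0.453 res px 0.6
[382.6 147.6] 28 angle 0.468 res px 0.2
t14
[126.4 258.9] 99 angle 0.396 res px 0.0
[381.2 147.5] 30 angle 0.422 res px 0.1
```

View pics/z14.png

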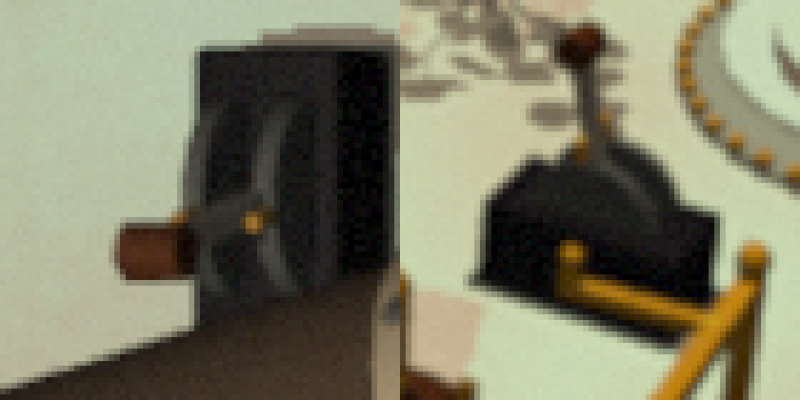

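The lever now reads 0.40 within about 0.02. Both studs show level with it, at crop px (180,218) and (253,222). One last check of the lanterns.

```bash
python3 -m creep '{"translation":[[40,0,20],[40,0,20],[0,0,0]],"spin":[0,0,0],"gripper":[0.5,0.5,0.5]}'
python3 - <<'E'
from h import *
for c in('scene','top'):
  save(c,c+'15')
  for l in('square_lantern_1','square_coaster_1','round_lantern_1','round_coaster_1','glass_1'):
    print(c,l,[(np.round(d['centre'],3).tolist(),round(d['confidence'],2)) for d in nets.pinpoint(c,l)])
E
```

```text
t: 40.5
eef_pos: [0.5869, -0.0414, 0.2717]
ee_rot: [3.141, -0.004, -0.001]
force: [-2.2, 0.3, -1.1]
width: 0.0437
gripper_force: 0.0
scene square_lantern_1 [([0.458, -0.15, 0.009], 0.92), ([0.454, 0.193, 0.008], 0.73), ([0.337, -0.379, -0.004], 0.58), ([0.526, 0.361, -0.003], 0.49), ([0.472, -0.487, 0.004], 0.18)]
scene square_coaster_1 [([0.458, -0.144, -0.003], 0.95), ([0.458, 0.188, 0.001], 0.62)]
scene round_lantern_1 [([0.442, 0.014, 0.004], 0.97), ([0.583, -0.463, -0.004], 0.24)]
scene round_coaster_1 [([0.441, 0.012, -0.002], 0.87), ([0.457, -0.287, -0.003], 0.64)]
scene glass_1 [([0.474, -0.488, 0.002], 0.78), ([0.581, -0.461, -0.0], 0.77), ([0.773, 0.037, -0.005], 0.63)]
top square_lantern_1 [([0.449, -0.152, 0.014], 0.97), ([0.458, 0.19, 0.009], 0.97), ([0.326, -0.21, 0.005], 0.8), ([0.339, -0.375, -0.001], 0.59)]
top square_coaster_1 [([0.456, 0.191, 0.0], 0.96), ([0.457, -0.154, 0.001], 0.59)]
top round_lantern_1 [([0.437, 0.014, 0.01], 0.74)]
top round_coaster_1 [([0.443, 0.016, 0.0], 0.91), ([0.456, -0.297, 0.001], 0.85)]
top glass_1 [([0.47, -0.486, 0.002], 0.83)]
```

View pics/scene15.png

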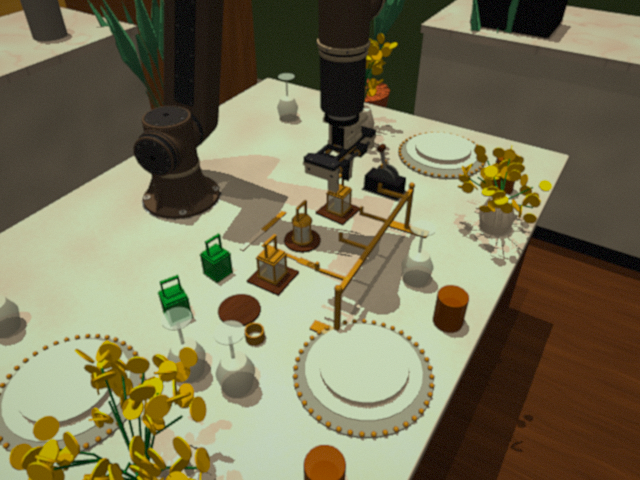

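All three lanterns stand centred, at px (272,265), (302,230) and (340,205). The glasses are unmoved and the lever is set, so I'm handing in.

```bash
python3 -c "
from h import *
print(arm.job_done())"
```

```text
the job is handed in; nothing more can be done
None
```

The job is handed in, with no verdict shown: I pushed the lever fully up first, stood all three lanterns centred on coasters of their own shape, then set the lever at the studs (about 0.40, measured to within roughly 0.02 rad) and let go, with the wine glasses unmoved.

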